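# Shut and bolt the packed delivery box

### The job

Of the two open red delivery boxes, push the lid of the one packed with medicine cartons fully shut with the fingertips, then push the yellow knob sideways until its bolt is fully across over the lid's tab. Only push: nothing is pinched, lifted or shoved out of its place. Leave the empty box open and everything else undisturbed.

Things in the scene. Friction and masses are not known exactly. Their poses are not given: they have to be found in the camera images.
- packed_box: red delivery box packed with four medicine cartons (tops 85 mm up), 180 (its x) x 220 (its y) x 110 mm tall, walls 10 mm; loose, 2 to 2.5 kg in all. Origin: centre of its underside. Its -x side, towards the robot within 0.3 rad, is the front with the bolt; the +x side has the lid's hinge. It may be the left or the right of the two boxes
- packed_lid_hinge (a point): point on the hinge line of the packed box's lid, at the middle of the box's far (+x) top rim, 110.5 mm above its underside; the line runs along the box's y axis; its axes are the box's
- packed_lid (a joint): angle of the packed box's red lid, rad: 0 = shut and level, grows as the free edge swings up and away from the robot; starts 0.95 to 1.35, stop at 1.5. The lid is 180 mm from hinge to free edge, 220 mm wide; its smooth outer face lies 9 mm off the hinge line. A friction hinge (0.36 N m; the lid weighs 0.25 kg) keeps it where it is left: push it all the way down
- packed_lid_edge (a point): middle of the free edge of the packed box's lid, on the outer face; axes turn with the lid: z is the outer face's outward normal, -x points from hinge to free edge. A steel tab 26 mm wide, 5 mm thick stands out 25 mm from this edge, centred 34 mm to +y of this point
- packed_bolt (a joint): travel of the packed box's steel bolt, m: 0 = unlocked, 0.050 = its stop, fully across; starts 0 to 0.006. It slides along the box's +y on the box's front and, with the lid down, passes over the lid's tab into a keeper block. Friction about 2 N; stays where it is left. Guides, bar and keeper reach at most 125 mm above the box's underside
- packed_knob (a point): centre of the top of the yellow knob on the packed box's bolt: 16 mm (box x) x 20 mm (box y), top 159 mm and foot 125 mm above the box's underside, its axis 16 mm out from the front wall. It moves with the bolt; axes are the box's. Push on its -y face; there is free space beside it above the guides
- empty_box: the other red delivery box, of the same make but empty inside, lid open, bolt unlocked; origin: centre of its underside; to be left alone
- empty_lid_edge (a point): middle of the free edge of the empty box's lid, on the outer face
- empty_knob (a point): centre of the top of the yellow knob on the empty box's bolt
- carton_yellow: yellow and white upright medicine carton, 50 x 35 x 85 mm tall; bystander; origin: centre of its underside
- carton_blue: blue and white medicine carton, 40 x 60 x 60 mm tall; bystander; origin: centre of its underside
- bottle: white closed bottle with a blue cap, 60 mm across, 160 mm tall; bystander; origin: centre of its underside
- tape_roll: roll of brown parcel tape lying flat, 90 mm across, 45 mm tall; bystander; origin: centre of its underside

How it is judged (in metres and radians):
On the way, in this order (a step that is already met when the one before it is completed fails the run):
1. the lid of the packed box is shut, with its bolt still unlocked (value of joint packed_lid below 0.04 rad and value of joint packed_bolt below 0.02 m), for 0.1 s.
2. the bolt is across, over the tab of the shut lid (value of joint packed_lid below 0.04 rad and value of joint packed_bolt above 0.043 m), for 0.2 s.
At the end, for the whole second after the job is handed in: The packed box's lid is shut (within 0.04 rad) and its bolt is across (at least 43 of 50 mm); the packed box stands on the table within 50 mm of its place; the empty box, its lid and its bolt and all loose things on the table are within 30 mm of where they were (all of step 2 and linear speed of packed_box below 0.02 m/s and height (world z) of packed_box below 0.01 m and distance of packed_box from where it was at the start of the episode below 0.05 m and distance of each of empty_box, empty_lid_edge, empty_knob, carton_yellow, carton_blue, bottle, tape_roll from where it was at the start of the episode below 0.03 m); the robot touches nothing.
It fails at once if the bolt is pushed across before the lid is down (value of joint packed_lid above 0.1 rad and value of joint packed_bolt above 0.014 m).
It fails at once if the knob (both its sides) or the lid (outer face and inside) is pinched between the fingers instead of pushed ((contact force between the fingers and packed_bolt_c1 above 2 N and contact force between the fingers and packed_bolt_c2 above 2 N) or (contact force between the fingers and packed_lid_c0 above 2 N and contact force between the fingers and packed_lid_c1 above 2 N)).
It fails at once if the packed box is lifted more than 20 mm, tipped more than 0.2 rad, or shoved more than 50 mm (height (world z) of packed_box above 0.02 m or angle between packed_box's own z axis and vertical above 0.2 rad or distance of packed_box from where it was at the start of the episode above 0.05 m).
It fails at once if the empty box, its lid or its bolt is moved more than 30 mm (distance of any of empty_box, empty_lid_edge, empty_knob from where it was at the start of the episode above 0.03 m).
It fails at once if a loose thing on the table is moved more than 30 mm or tipped over (distance of any of carton_yellow, carton_blue, bottle, tape_roll from where it was at the start of the episode above 0.03 m or angle between any of carton_yellow, carton_blue, bottle, tape_roll's own z axis and vertical above 0.5 rad).
It also fails if it takes over 48 s, if anything falls off the work surface, if the arm or the gripper's body presses on something with over 40 N, if the wrist force passes 120 N, or if a joint passes its speed limit or range.

### The arm

A 6-joint arm with a two-finger parallel gripper is mounted at the origin on the work surface. World frame = base frame: x ahead of the robot, y to its left, z up, the work surface at z = 0. Lengths are in m, angles in degrees, forces in N, time in s.
With the tool pointing down it reaches from about 0.3 to 1 m from the base axis. Payload 5.1 kg.
Tool frame: the origin (TCP) lies between the finger pads; the fingertips stand nose_length ahead of it and the grasp point (between the pads) lies 5 mm behind it (nose_length is the distance from the TCP to the fingertips, in m); z points along the fingers, y is the line along which they close (so a half turn about z gives the same grasp; the last joint's range is limited). The gripper opens to 95 mm and grips with 3 to 60 N. Pads are 20 mm wide; open, the fingers measure 119 mm over their backs; the gripper's body (75 mm by 180 mm) begins 59 mm behind the grasp point.
Start: joints at [63.106, 7.093, 94.555, -0, 78.352, -4.733], TCP at [0.245, 0.602, 0.229] pointing down, gripper open.
Joint ranges: [-149.61, 149.61], [-58.7, 133.49], [1.44, 155.28], [-77.14, 257.14], [18.33, 153.61], [-166.67, 166.67]. Speed limits (degrees/s): [147.25, 147.25, 180, 180, 180, 180].

### API

Orientations are given as a 3x3 rotation matrix whose columns are the frame's x, y, z axes.
In Python, from bench import * gives the robot as it stands. The module is installed in compiled form; this text tells all that it offers.
- The arm moves only by the shell command python3 -m jog 'ROWS' [OPENING] [FORCE]. ROWS is JSON, a list of rows, each an object of numbers: "x", "y", "z": the shift along the tool's x, y, z in mm; "turn": the turn about the tool's z in rad. A call has 1 to 5 rows; each row is the pose to reach, as a shift and turn from the pose commanded when the call began, along the tool's axes at that moment; what a row does not reach only later rows make up. A row lasts 1/8 s, in which the tool goes at most 62.5 mm and 10.7 degrees, less where a joint would pass 70% of its speed; a pose out of reach is approached as far as the arm can. A call with a gripper value outside its range is refused whole. OPENING is the finger opening in mm, from 0 to 95.1, set as the call begins (- or left out, the last holds). The fingers move at their own pace and stop on an object; FORCE is the grip in N (left out, the last holds). Time passes only in rows, so rows that repeat a pose let the fingers close. It gives the time, the measured TCP pose, the force, the opening and the grip force at its end, in the units of the state.
- get_state(): the state, without advancing time (a new reading comes with each control period).
- get_image(name): name is "side" or "top"; returns a dict with "img" (480x640x3 uint8, blue, green, red), "K" (3x3 intrinsics, pixels), "k1" (the pictures are not rectified: a ray, as slopes to the right and down, at radius r is drawn at 1 + k1 r^2 times it, then the intrinsics apply), "camera_from_world" (4x4, takes a point from world to camera coordinates). Camera axes: x right, y up, looking along -z (the intrinsics and any distortion apply to the point x, -y, -z); pixel columns grow to the right and rows downward; lengths in m; the calibration is good to about 2 mm. A picture is of the moment at which its call begins. There is no depth.
- job_done(): hands the job in; it is judged then, once.
The state is a dict: "time_s": time; "q": joint angles; "dq": joint speeds; "tau": joint torques, N m; "tool_pos": TCP position; "tool_rot": TCP orientation; "wrist_force": force on the tool from outside, world axes, zero at the start; "moment": the same for the moment, N m; "finger_gap": finger opening in m; "gripper_force": force on a finger pad.
Only numpy, scipy, OpenCV 4.12 (cv2) and the standard library are available. Lean on these libraries where they do the work, as an engineer would, in place of code of your own. Each camera call takes 0.05 s, during which the arm holds its last target. There are 200 camera calls.

## Working session

There is one attempt and no reset: what is moved stays moved. The work goes in short steps, Python scripts to look and compute and a shell command to move; the robot and the scene stay as the last step left them, time stands still between calls to the robot, and variables do not carry over. Pictures are saved under pics/ and viewed, at most 10 in all, crops included, and the job is handed in when it is done.

```bash
mkdir -p pics
python3 - <<'E'
from bench import *
import cv2,pickle
for n in("side","top"):
    d=get_image(n); cv2.imwrite(f"pics/{n}0.png",d["img"]); pickle.dump(d,open(n+".pkl","wb"))
    print(n,d["K"],d["k1"],d["camera_from_world"])
s=get_state();print(s)
try: print(nose_length)
except Exception as e: print(e)
E
```

```text
side [[446.664811     0.         324.25214926]
 [  0.         446.664811   240.26219803]
 [  0.           0.           1.        ]] 0.032072614006854155 [[ 0.96268934  0.26996892  0.01860141 -0.52685285]
 [-0.18600468  0.61021841  0.77008815  0.01038322]
 [ 0.19654894 -0.7448156   0.63766624 -1.20550789]
 [ 0.          0.          0.          1.        ]]
top [[499.24518347   0.         311.57858103]
 [  0.         499.24518347 238.29494537]
 [  0.           0.           1.        ]] -0.03676546347758264 [[ 0.02010655 -0.99978839  0.00434722 -0.00497767]
 [ 0.99629622  0.02039953  0.08353261 -0.53945667]
 [-0.08360361  0.00265157  0.99649556 -1.48373675]
 [ 0.          0.          0.          1.        ]]
{'time_s': 0.1, 'q': array([ 6.31055071e+01,  7.13141488e+00,  9.46254312e+01, -2.73680408e-03,
        7.83512372e+01, -4.73512132e+00]), 'dq': array([-0.01083865, -0.06072545, -0.24348242, -0.00532199, -0.06077268,
        0.01560106]), 'tau': array([ 4.24890814e-04, -4.18883586e+01, -3.61094964e+01,  7.77730253e-02,
        4.61579917e-02, -6.61476633e-05]), 'tool_pos': array([0.24498602, 0.6014727 , 0.22749976]), 'tool_rot': array([[-9.26141889e-01,  3.77174419e-01, -8.11592683e-04],
       [ 3.77175277e-01,  9.26140329e-01, -1.70353885e-03],
       [ 1.09117438e-04, -1.88383138e-03, -9.99998220e-01]]), 'wrist_force': array([-1.46023165, -0.62273479,  0.4958404 ]), 'moment': array([ 0.00500979,  0.02814458, -0.00890932]), 'gripper_force': 0.0, 'finger_gap': 0.09515461394544915}
0.014
```

View pics/side0.png

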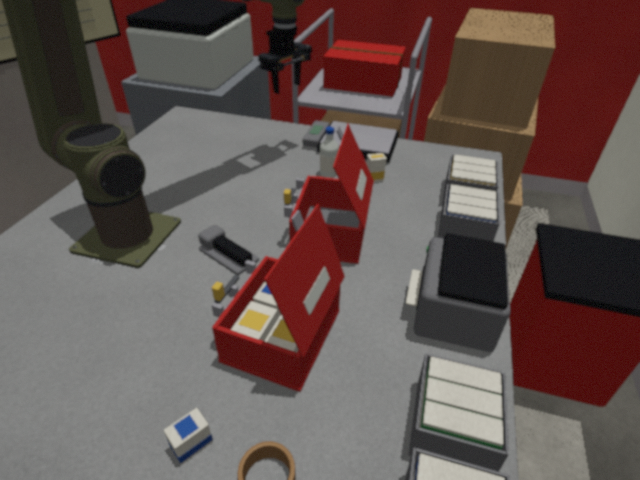

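View pics/top0.png

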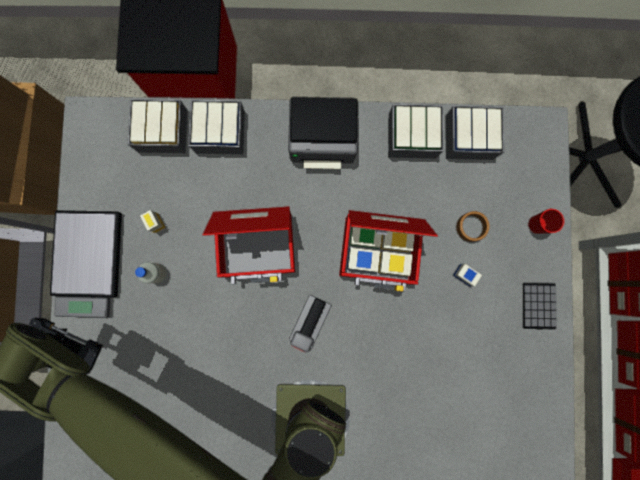

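The packed box is the right-hand one: top view around (385,260), yellow knob near (401,288); side view box around (280,320), knob near (218,291). I'll view enlarged crops for corner picking.

Run:
```python
import cv2,numpy as np
t=cv2.imread("pics/top0.png")[200:300,325:445]; s=cv2.imread("pics/side0.png")[200:395,195:355]
a=cv2.resize(t,None,fx=5,fy=5,interpolation=2); cv2.imwrite("pics/t1.png",a)
cv2.imwrite("pics/s1.png",cv2.resize(s,None,fx=3,fy=3,interpolation=2))
```

```text
(no output)
```

View pics/t1.png

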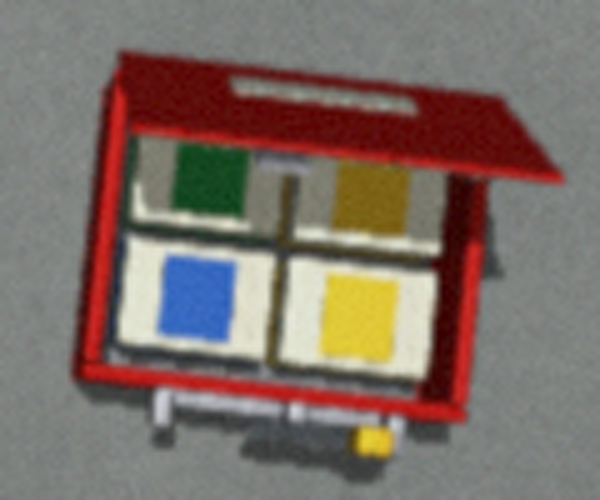

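View pics/s1.png

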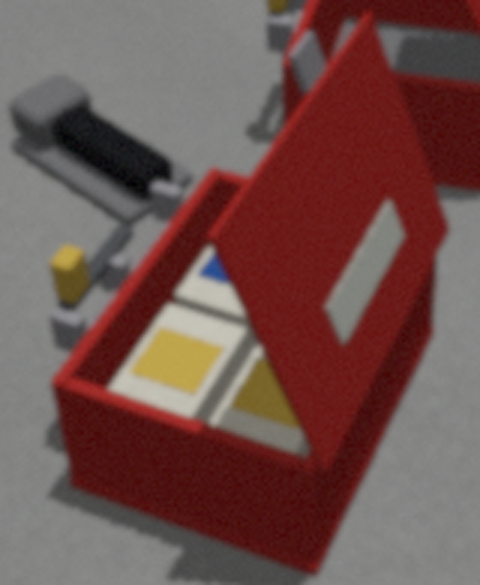

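```bash
cat > h.py <<'E'
import numpy as np,pickle
from scipy.optimize import least_squares
D={n:pickle.load(open(n+".pkl","rb")) for n in("side","top")}
def proj(n,P):
    d=D[n];c=np.asarray(d["camera_from_world"])@np.r_[P,1]
    u=np.array([c[0],-c[1]])/-c[2];u=u*(1+d["k1"]*u@u);K=d["K"]
    return np.array([K[0,0]*u[0]+K[0,2],K[1,1]*u[1]+K[1,2]])
def box(p,v):
    c,s=np.cos(p[2]),np.sin(p[2]);return np.array([p[0]+c*v[0]-s*v[1],p[1]+s*v[0]+c*v[1],v[2]])
def lid(t,y,r=.18,o=.009):
    return [.09-r*np.cos(t)+o*np.sin(t),y,.1105+r*np.sin(t)+o*np.cos(t)]
E
python3 - <<'E'
from h import *
def obs(p):
    x,y,w,t,k=p; a=.11
    return [("top",[-.09,a,.11],(341,275.6)),("top",[-.09,-a,.11],(418.4,283.6)),
    ("top",lid(t,-a),(437.4,236.4)),("top",lid(t,a),(351,226.5)),("top",[-.106,k,.159],(400,287.5)),
    ("side",lid(t,-a),(266.7,278.3)),("side",lid(t,a),(318.3,204)),
    ("side",[-.09,-a,.11],(214,327.7)),("side",[-.09,-a,0],(219,362.3)),("side",[.09,-a,0],(299,390.7)),("side",[-.106,k,.159],(217.7,284))]
f=lambda p:np.concatenate([proj(n,box(p,v))-q for n,v,q in obs(p)])
r=least_squares(f,[.5,-.15,0,1.1,-.08],loss="soft_l1")
p=r.x;print(p,r.cost);print(f(p).reshape(-1,2).round(1))
print("knob",box(p,[-.106,p[4],.159]),"edge",box(p,lid(p[3],0)),"hinge",box(p,[.09,0,.1105]))
E
```

```text
[ 0.50877391 -0.19500406 -0.08713685  1.21130793 -0.04887712] 9.001276875649136
[[-0.5 -0.2]
 [-0.6  0.1]
 [-0.3 -2.1]
 [-1.1 -1.6]
 [-1.1 -0.2]
 [-0.9  0.4]
 [-0.8 -0.9]
 [-3.  -0.3]
 [-0.3  0.5]
 [ 2.1  1.2]
 [-0.3  0.7]]
knob [ 0.39892247 -0.23447091  0.159     ] edge [ 0.54374226 -0.19805883  0.28216   ] hinge [ 0.59843245 -0.20283646  0.1105    ]
```

```bash
python3 -m jog '[{"z":-50},{"z":-100,"turn":-0.1},{"z":-150,"turn":-0.2},{"z":-200,"turn":-0.3},{"z":-200,"turn":-0.3}]' 0 20
python3 -m jog '[{"x":-28,"y":-51},{"x":-56,"y":-102},{"x":-84,"y":-153},{"x":-112,"y":-204},{"x":-140,"y":-255}]'
python3 -m jog '[{"x":-28,"y":-51},{"x":-56,"y":-102},{"x":-84,"y":-153},{"x":-112,"y":-204},{"x":-140,"y":-255}]'
python3 -m jog '[{"x":-28,"y":-51},{"x":-56,"y":-102},{"x":-84,"y":-153},{"x":-112,"y":-204},{"x":-140,"y":-255}]'
```

```text
schema error: expected keys x, y, z, turn
schema error: expected keys x, y, z, turn
schema error: expected keys x, y, z, turn
schema error: expected keys x, y, z, turn
```

```bash
python3 -m jog '[{"x":0,"y":0,"z":-50,"turn":0},{"x":0,"y":0,"z":-100,"turn":-0.1},{"x":0,"y":0,"z":-150,"turn":-0.2},{"x":0,"y":0,"z":-200,"turn":-0.3},{"x":0,"y":0,"z":-200,"turn":-0.3}]' 0 20
```

```text
time_s: 0.72
tool_pos: [0.2457, 0.6029, 0.4348]
tool_rot: [[-0.996, 0.087, 0.004], [0.087, 0.996, 0.008], [-0.004, 0.009, -1.0]]
wrist_force: [-1.6, -0.2, -0.6]
finger_gap: 0.0502
gripper_force: 0.0
```

```bash
python3 -m jog '[{"x":-28,"y":-51,"z":0,"turn":0},{"x":-56,"y":-102,"z":0,"turn":0},{"x":-84,"y":-153,"z":0,"turn":0},{"x":-112,"y":-204,"z":0,"turn":0},{"x":-140,"y":-255,"z":0,"turn":0}]'
python3 -m jog '[{"x":-28,"y":-51,"z":0,"turn":0},{"x":-56,"y":-102,"z":0,"turn":0},{"x":-84,"y":-153,"z":0,"turn":0},{"x":-112,"y":-204,"z":0,"turn":0},{"x":-140,"y":-255,"z":0,"turn":0}]'
python3 -m jog '[{"x":-28,"y":-51,"z":0,"turn":0},{"x":-56,"y":-102,"z":0,"turn":0},{"x":-84,"y":-153,"z":0,"turn":0},{"x":-112,"y":-204,"z":0,"turn":0},{"x":-140,"y":-255,"z":0,"turn":0}]'
```

```text
time_s: 1.35
tool_pos: [0.3627, 0.3339, 0.4267]
tool_rot: [[-0.996, 0.087, -0.002], [0.087, 0.996, -0.002], [0.002, -0.002, -1.0]]
wrist_force: [0.4, -0.8, -0.5]
finger_gap: 0.0022
gripper_force: 0.0
time_s: 1.98
tool_pos: [0.48, 0.0677, 0.4269]
tool_rot: [[-0.996, 0.087, -0.002], [0.087, 0.996, 0.0], [0.002, -0.0, -1.0]]
wrist_force: [1.3, 0.2, 0.3]
finger_gap: 0.0007
gripper_force: 0.0
time_s: 2.6
tool_pos: [0.5975, -0.1983, 0.4265]
tool_rot: [[-0.996, 0.087, -0.002], [0.087, 0.996, 0.001], [0.002, 0.001, -1.0]]
wrist_force: [1.2, 1.0, 0.5]
finger_gap: 0.0004
gripper_force: 0.0
```

```bash
python3 -m jog '[{"x":-8,"y":0,"z":50,"turn":0},{"x":-8,"y":0,"z":100,"turn":0},{"x":-8,"y":0,"z":145,"turn":0},{"x":-8,"y":0,"z":172,"turn":0},{"x":-8,"y":0,"z":172,"turn":0}]'
python3 - <<'E'
from bench import *
import cv2
s=get_image("side")["img"][180:380,180:380]; cv2.imwrite("pics/s2.png",cv2.resize(s,None,fx=3,fy=3,interpolation=2))
E
```

```text
time_s: 3.22
tool_pos: [0.6031, -0.1964, 0.2515]
tool_rot: [[-0.996, 0.087, -0.008], [0.087, 0.996, 0.003], [0.008, 0.003, -1.0]]
wrist_force: [-0.4, 0.7, -0.0]
finger_gap: 0.0004
gripper_force: 0.0
```

View pics/s2.png

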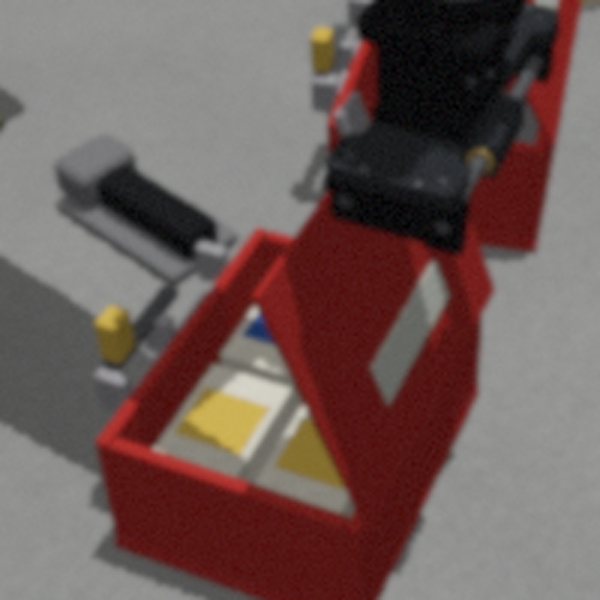

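The gripper body hides the fingertips behind the lid's outer face, with the body above the lid (crop (400,190)). The box and lid look undisturbed. Now I'll swing the lid down along its arc.

```bash
python3 -m jog '[{"x":20,"y":0,"z":0,"turn":0},{"x":34,"y":0,"z":-2,"turn":0},{"x":47,"y":0,"z":3,"turn":0},{"x":59,"y":0,"z":8,"turn":0},{"x":71,"y":0,"z":16,"turn":0}]'
```

```text
time_s: 3.9
tool_pos: [0.5341, -0.1912, 0.2411]
tool_rot: [[-0.996, 0.087, 0.001], [0.087, 0.996, -0.001], [-0.001, -0.001, -1.0]]
wrist_force: [0.8, -0.4, 3.6]
finger_gap: 0.0003
gripper_force: 1.1
```

```bash
python3 -m jog '[{"x":11,"y":0,"z":8,"turn":0},{"x":20,"y":0,"z":18,"turn":0},{"x":29,"y":0,"z":28,"turn":0},{"x":37,"y":0,"z":39,"turn":0},{"x":44,"y":0,"z":50,"turn":0}]'; python3 -m jog '[{"x":5,"y":0,"z":13,"turn":0},{"x":10,"y":0,"z":26,"turn":0},{"x":13,"y":0,"z":38,"turn":0},{"x":14,"y":0,"z":46,"turn":0},{"x":14,"y":0,"z":50,"turn":0}]'
```

```text
time_s: 4.53
tool_pos: [0.49, -0.1871, 0.1895]
tool_rot: [[-0.996, 0.087, -0.001], [0.087, 0.996, 0.001], [0.001, 0.0, -1.0]]
wrist_force: [0.8, 0.7, 1.3]
finger_gap: 0.0004
gripper_force: 0.7
time_s: 5.15
tool_pos: [0.4764, -0.186, 0.1398]
tool_rot: [[-0.996, 0.087, -0.001], [0.087, 0.996, 0.0], [0.001, 0.0, -1.0]]
wrist_force: [-1.1, -0.3, 1.1]
finger_gap: 0.0003
gripper_force: 0.6
```

```bash
python3 -m jog '[{"x":0,"y":0,"z":3,"turn":0},{"x":0,"y":0,"z":6,"turn":0},{"x":0,"y":0,"z":8,"turn":0},{"x":0,"y":0,"z":9,"turn":0},{"x":0,"y":0,"z":9,"turn":0}]'
```

```text
time_s: 5.78
tool_pos: [0.477, -0.1862, 0.1337]
tool_rot: [[-0.996, 0.087, -0.0], [0.087, 0.996, -0.0], [0.0, -0.0, -1.0]]
wrist_force: [-6.0, 2.2, 10.2]
finger_gap: 0.0004
gripper_force: 5.0
```

```bash
python3 -m jog '[{"x":0,"y":0,"z":2,"turn":0},{"x":0,"y":0,"z":2,"turn":0},{"x":0,"y":0,"z":-35,"turn":0},{"x":0,"y":0,"z":-80,"turn":0},{"x":10,"y":-35,"z":-80,"turn":0}]'; python3 -m jog '[{"x":30,"y":-35,"z":0,"turn":0},{"x":64,"y":-71,"z":0,"turn":0},{"x":64,"y":-71,"z":0,"turn":0}]';  python3 - <<'E'
from bench import *
import cv2
for n,(r,c) in(("side",(180,180)),("top",(190,300))):
    s=get_image(n)["img"][r:r+200,c:c+200]; cv2.imwrite(f"pics/{n}3.png",s)
cv2.imwrite("pics/b3.png",cv2.resize(cv2.hconcat([cv2.imread("pics/side3.png"),cv2.imread("pics/top3.png")]),None,fx=2,fy=2,interpolation=2))
E
```

```text
time_s: 6.4
tool_pos: [0.4666, -0.2207, 0.2169]
tool_rot: [[-0.996, 0.083, 0.009], [0.083, 0.997, -0.005], [-0.009, -0.004, -1.0]]
wrist_force: [0.5, -0.2, -0.8]
finger_gap: 0.0005
gripper_force: 0.0
time_s: 6.78
tool_pos: [0.3925, -0.2869, 0.2117]
tool_rot: [[-0.996, 0.091, 0.001], [0.091, 0.996, -0.001], [-0.001, -0.001, -1.0]]
wrist_force: [0.6, 0.2, -0.5]
finger_gap: 0.0006
gripper_force: 0.0
```

View pics/b3.png

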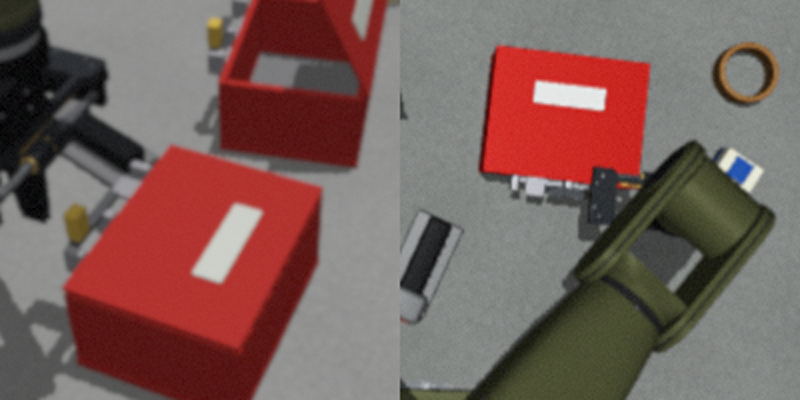

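The lid is down flat on the packed box (side crop left, top crop right); the knob is still at side pixel (218,284). I'll check where the fingertip projects.

Run:
```python
from h import *
print(proj("side",[.3925,-.2869,.198]),proj("side",[.399,-.2345,.159]))
p=[.50877,-.195,-.08714]
d=np.array([.3925-p[0],-.2869+.195]);c,s=np.cos(p[2]),np.sin(p[2]);print(d@[c,s],d@[-s,c])
print(proj("side",box(p,[-.106,-.045,.159])))
```

```text
[197.67594986 288.68268106] [217.43246986 284.6988964 ]
-0.10783080313562887 -0.10167025521323939
[218.47540433 283.32686854]
```

```bash
python3 -m jog '[{"x":-2,"y":0,"z":30,"turn":0},{"x":-2,"y":0,"z":60,"turn":0},{"x":-2,"y":0,"z":60,"turn":0},{"x":-2,"y":15,"z":60,"turn":0},{"x":-2,"y":24,"z":60,"turn":0}]';python3 -m jog '[{"x":0,"y":9,"z":0,"turn":0},{"x":0,"y":16,"z":0,"turn":0},{"x":0,"y":23,"z":0,"turn":0},{"x":0,"y":30,"z":0,"turn":0},{"x":0,"y":37,"z":0,"turn":0}]'
```

```text
time_s: 7.5
tool_pos: [0.399, -0.2608, 0.1533]
tool_rot: [[-0.996, 0.086, 0.002], [0.086, 0.996, -0.001], [-0.002, -0.001, -1.0]]
wrist_force: [0.1, -0.6, 0.2]
finger_gap: 0.0004
gripper_force: 0.0
time_s: 8.12
tool_pos: [0.4012, -0.2244, 0.1518]
tool_rot: [[-0.996, 0.087, 0.0], [0.087, 0.996, -0.0], [-0.0, -0.0, -1.0]]
wrist_force: [0.7, -1.9, 1.9]
finger_gap: 0.0003
gripper_force: 1.2
```

```bash
python3 -m jog '[{"x":0,"y":5,"z":0,"turn":0},{"x":0,"y":9,"z":0,"turn":0},{"x":0,"y":12,"z":0,"turn":0},{"x":0,"y":14,"z":0,"turn":0},{"x":0,"y":14,"z":0,"turn":0}]'; python3 -m jog '[{"x":0,"y":2,"z":0,"turn":0},{"x":0,"y":4,"z":0,"turn":0},{"x":0,"y":4,"z":0,"turn":0}]'
```

```text
time_s: 8.75
tool_pos: [0.4022, -0.2105, 0.1515]
tool_rot: [[-0.996, 0.087, -0.0], [0.087, 0.996, 0.001], [0.001, 0.001, -1.0]]
wrist_force: [1.1, -0.8, 0.8]
finger_gap: 0.0005
gripper_force: 0.7
time_s: 9.12
tool_pos: [0.4024, -0.2074, 0.1515]
tool_rot: [[-0.996, 0.087, -0.001], [0.087, 0.996, -0.002], [0.0, -0.002, -1.0]]
wrist_force: [-0.5, -6.0, 0.8]
finger_gap: 0.0008
gripper_force: 2.6
```

```bash
python3 -m jog '[{"x":0,"y":2,"z":0,"turn":0},{"x":0,"y":3,"z":0,"turn":0},{"x":0,"y":3,"z":0,"turn":0}]'
```

```text
time_s: 9.5
tool_pos: [0.4023, -0.2049, 0.1516]
tool_rot: [[-0.996, 0.087, -0.002], [0.087, 0.996, -0.003], [0.001, -0.003, -1.0]]
wrist_force: [-2.6, -7.5, 0.9]
finger_gap: 0.0002
gripper_force: 3.4
```

```bash
python3 -m jog '[{"x":0,"y":-12,"z":0,"turn":0},{"x":0,"y":-25,"z":0,"turn":0},{"x":0,"y":-25,"z":-50,"turn":0},{"x":0,"y":-25,"z":-100,"turn":0},{"x":0,"y":-80,"z":-120,"turn":0}]'; python3 -m jog '[{"x":0,"y":-60,"z":-20,"turn":0},{"x":0,"y":-120,"z":-40,"turn":0},{"x":0,"y":-180,"z":-40,"turn":0},{"x":0,"y":-180,"z":-40,"turn":0}]';  python3 - <<'E'
from bench import *
import cv2,pickle
for n,(r,c) in(("side",(220,190)),("top",(210,320))):
    d=get_image(n); pickle.dump(d,open(n+".pkl","wb"))
    s=d["img"][r:r+130,c:c+130]; cv2.imwrite(f"pics/{n}4.png",s)
cv2.imwrite("pics/b4.png",cv2.resize(cv2.hconcat([cv2.imread("pics/side4.png"),cv2.imread("pics/top4.png")]),None,fx=3,fy=3,interpolation=2))
E
```

```text
time_s: 10.12
tool_pos: [0.3975, -0.2835, 0.2757]
tool_rot: [[-0.997, 0.082, 0.005], [0.082, 0.997, -0.003], [-0.005, -0.002, -1.0]]
wrist_force: [0.7, -0.2, 0.6]
finger_gap: 0.0004
gripper_force: 0.0
time_s: 10.62
tool_pos: [0.3789, -0.4664, 0.3099]
tool_rot: [[-0.996, 0.091, -0.002], [0.091, 0.996, 0.002], [0.002, 0.002, -1.0]]
wrist_force: [-0.1, 0.0, -0.2]
finger_gap: 0.0005
gripper_force: 0.0
```

View pics/b4.png

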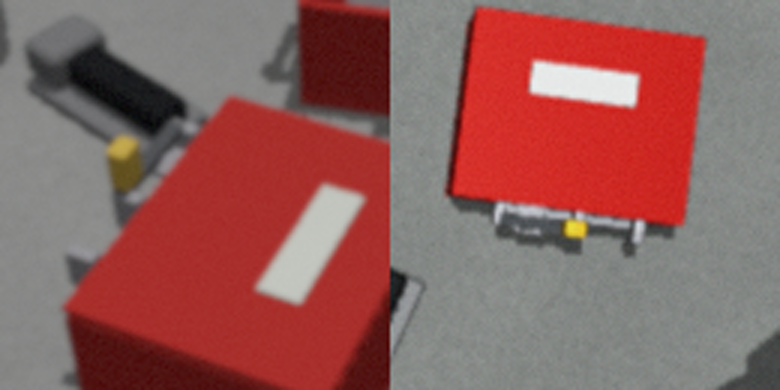

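The lid is shut and the knob has moved: top (381.7,286), side (231,267.7). The lid's front corners in the top view, (339.7,275) and (418.3,284), are about where the box's were. Checking the travel:

Run:
```python
from h import *
p=[.50877,-.195,-.08714]
for a in(.11,-.11): print(proj("top",box(p,[-.09,a,.1195])))
for k in(-.007,-.002,.001,.004): print(k,proj("top",box(p,[-.106,k,.159])),proj("side",box(p,[-.106,k,.159])))
f=lambda q:np.r_[proj("top",box([*p[:2],p[2]],[q[0],q[1],.159]))-[381.7,286],proj("side",box(p,[q[0],q[1],.159]))-[231,267.7]]
r=least_squares(f,[-.106,0]);print(r.x,r.fun)
```

```text
[340.69948525 275.33684801]
[418.53506871 283.68373628]
-0.007 [383.66701391 285.62934766] [228.63291247 270.5485551 ]
-0.002 [381.84509721 285.4341759 ] [229.92109814 268.92745336]
0.001 [380.75187172 285.31704574] [230.68883064 267.96125138]
0.004 [379.65859109 285.1998954 ] [231.45271599 266.99984787]
[-0.106182    0.00035589] [-0.71982899 -0.59116622 -0.55676706  0.44497493]
```

```bash
python3 -c "
from bench import *
print(job_done())"
```

```text
the job is handed in; nothing more can be done
None
```

I pushed the packed (right-hand) box's lid fully shut, then pushed its bolt about 49 mm across over the tab to its stop. The box moved no more than about 2 mm, I saw nothing else disturbed, and the job is handed in; no verdict was returned.

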